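# Take the V-block out of its latched case

## Task

Slide the latch on the front of the steel case fully over to its open end, so that the lid springs ajar, then push the lid up and back past its balance point so that it stays open by itself. Lift out the V-block and stand it, V upwards, in the middle of the square marking-out plate, setting it down rather than dropping it. Leave the flat steel coupon in the case, the lid open and everything else where it is.

Things in the scene. Friction and masses are not known exactly. Their poses are not given: they have to be found in the camera images.
- case: Fixed grey steel clamshell case, 150 (x) x 220 (y) mm, 80 high closed. Origin: centre of its underside; x to the back (hinge), y to the left along its front. Lower half: rim at z = 40, walls 4 thick, floor at z = 22; a divider at y = 0 (top z = 36) makes a left (+y) and a right compartment. Lid: hollow, z = 40 to 80 closed. A 14 wide spring leaf on the back rim, mid width, reaches 34 inwards.
- case_lid (a joint): Lid angle, rad, about the hinge line: 0 closed (latched), 1.95 fully open (stop, leaning back). Unlatched, a spring leaf pops it ajar to about 0.70, where it rests on the leaf. Above that it is a free, damped hinge, lid 0.3 kg: balance point about 1.22; below it the lid falls back to 0.70, above it falls open to the stop and stays. Pushing the lip back takes about 2 N.
- lid_hinge (a point): Point on the lid's hinge line at mid width: x = +75, z = 40 mm in the case's frame; the hinge line runs along the case's y.
- lid_lip (a point): Middle of the underside front edge of the lid's pull lip, a steel tongue 50 wide (y), 6 thick, 20 mm out from the middle of the lid's front; moves with the lid. 170 mm forward of and 20 above the hinge line when closed; 117 forward and 125 above (165 above the table) when ajar at 0.70 rad, facing forward and down, nothing in front of it. The lid's front wall reaches 20 mm below the lip.
- latch (a joint): Travel of the latch in m along the case's +y (to the left seen from the robot): starts at 0 to 0.008 (locked: its hook lies over a lug on the lid), 0.036 is the open end stop; the lid comes free at about 0.021. Slides with about 1.5 N friction and stays where it is left.
- latch_knob (a point): Top centre of the latch's thumb block, moves with the latch. Dark steel block, 36 (x) x 16 (y) x 40 (z) mm, top 64 mm above the table, on the left half of the case's front, free at its front and both sides. Latch joint 0: at x = -114, y = +60 mm in the case's frame, reaching from x = -132 to -96.
- v_block: Ground steel V-block, 45 (x) x 60 (y) x 42 (z) mm, about 0.6 kg, solid, V groove along y, opening upwards. Origin: centre of its underside. Stands loose on the floor of the left or the right compartment, near its middle, its y along the case's x or nearly; 25 mm free on either side of its 45 mm width; top 64 mm above the table, 24 above the rim.
- coupon: Flat welded steel coupon, 40 (x) x 80 (y) x 14 (z) mm, loose on the floor of the other compartment. Origin: centre of its underside. Stays in the case.
- plate: Fixed square dark steel marking-out plate, 130 x 130 mm, top 45 mm above the table, empty. Origin: centre of its underside. It stands to the left of the case.
- tape: Bystander: yellow tape measure, 66 x 91 x 33 mm, lying on the table. Origin: underside centre.
- pliers: Bystander: steel locking pliers, 48 x 186 (y) x 20 mm, lying on the table. Origin: underside centre.
- chisel: Bystander: blue cold chisel, 20 x 163 (y) x 16 mm, lying on the table. Origin: underside centre.

How it is judged:
By the outcome, as a careful person would: the job done as asked, in the order asked, and still so for the second after the job is handed in, with the robot touching nothing.
It also fails if it takes over 59 s, if anything falls off the work surface, if the arm or the gripper's body presses on something with over 40 N, if the wrist force passes 120 N, or if a joint passes its speed limit or range.

## Robot

A 6-joint arm with a two-finger parallel gripper is mounted at the origin on a cart in front of the work surface, level with it; the furniture and walls round the work are solid. World frame = base frame: x ahead of the robot, y to its left, z up, the work surface at z = 0. Lengths are in m, angles in rad, forces in N, time in s.
With the tool pointing down it reaches from about 0.35 to 0.85 m from the base axis. Payload 8.1 kg.
Tool frame: the origin (TCP) lies on the centre line of the jaws, within the pads' length; the fingertips stand 17 mm ahead of it and the grasp point (between the pads) lies 2 mm behind it; x points along the fingers, z is the direction in which the jaws open and shut, and the axes are right-handed (so a half turn about x gives the same grasp; the last joint's range is limited). The gripper opens to 93 mm and grips with 3 to 60 N. Pads are 15 mm wide; open, the fingers measure 128 mm over their backs; the gripper's body (75 mm by 188 mm) begins 65 mm behind the grasp point.
Start: joints at [1.026, 0.13, 1.488, -0, 1.523, -0.085], TCP at [0.266, 0.538, 0.236] pointing down, gripper open.
Joint ranges: [-2.96, 2.96], [-0.89, 2.26], [0.02, 2.5], [-1.34, 4.48], [0, 2.73], [-2.66, 2.66]. Speed limits (rad/s): [2.39, 2.39, 2.79, 3.14, 3.14, 3.14].

## Interface

Orientations are given as a rotation vector (axis times angle).
In Python, from plant import telemetry, optics, workorder gives the robot as it stands.
- The arm moves only by the shell command python3 -m inch 'ROWS' [FORCE]. ROWS is JSON, a list that holds one entry, the list of rows, each a list of 7 numbers: the shift along the tool's x, y, z in m, then the turn, a rotation vector about the tool's x, y, z in rad, then the opening, from 0 (shut) to 1 (fully open). In form: [[[tx, ty, tz, ax, ay, az, grip], ...]]. A call has 1 to 20 rows; each row shifts and turns the pose as measured when the row begins, along the tool's axes as they then stand; what a row does not reach is not made up. A row lasts 1/10 s, in which the tool goes at most 50 mm and 8.59 degrees, less where a joint would pass 70% of its speed; a pose out of reach is approached as far as the arm can. A call is refused whole if a number of a shift passes 0.05 or a number of a turn 0.15, either way. A call with a gripper value outside its range is refused whole. The fingers move at their own pace and stop on an object; FORCE is the grip in N (left out, the last holds). Time passes only in rows, so rows that do not move let the fingers close. It gives the time, the measured TCP pose, the force and the opening at its end, in the units of the state.
- telemetry.read_state(): the state, without advancing time (a new reading comes with each control period).
- optics.read_camera(name): name is "side" or "top" or "wrist"; returns a dict with "frame" (384x512x3 uint8, blue, green, red), "fx", "fy", "cx", "cy" (pixels), "rvec" (rotation vector, rad) and "tvec" (3), from world to camera coordinates, as OpenCV has them. Camera axes: x right, y down, z forward; pixel columns grow to the right and rows downward; lengths in m; the calibration is good to about 2 mm. A picture is of the moment at which its call begins. There is no depth.
- workorder.close_job(): hands the job in, once; it reports no verdict.
The state is a dict: "t": time; "q": joint angles; "dq": joint speeds; "joint_torque": joint torques, N m; "tool_pos": TCP position; "orientation": TCP orientation; "force": force on the tool from outside, world axes, zero at the start; "wrist_torque": the same for the moment, N m; "opening": finger opening in m.
Only numpy, scipy, OpenCV 4.12 (cv2) and the standard library are available. Lean on these libraries where they do the work, as an engineer would, in place of code of your own. Each camera call takes 0.05 s, during which the arm holds its last target. There are 200 camera calls.

## Working session

There is one attempt and no reset: what is moved stays moved. The work goes in short steps, Python scripts to look and compute and a shell command to move; the robot and the scene stay as the last step left them, time stands still between calls to the robot, and variables do not carry over. Pictures are saved under pics/ and viewed, on a budget of 10 in all, crops included, one or two more only if the job needs it, and the job is handed in when it is done.

```bash
mkdir -p pics; cat > h.py <<'E'
import numpy as np, cv2, json
from scipy.spatial.transform import Rotation as R
from plant import telemetry, optics, workorder
def snap(name,fn):
    c=optics.read_camera(name); cv2.imwrite('pics/'+fn+'.png',c['frame'])
    json.dump({k:np.array(c[k]).tolist() for k in ('fx','fy','cx','cy','rvec','tvec')},open('pics/'+fn+'.json','w'))
def cal(fn):
    c=json.load(open('pics/'+fn+'.json')); return R.from_rotvec(np.ravel(c['rvec'])).as_matrix(),np.ravel(c['tvec']),c
def world(fn,u,v,z):
    M,t,c=cal(fn); d=M.T@np.array([(u-c['cx'])/c['fx'],(v-c['cy'])/c['fy'],1]); o=-M.T@t
    return o+d*(z-o[2])/d[2]
def pix(fn,p):
    M,t,c=cal(fn); q=M@np.array(p)+t; return c['fx']*q[0]/q[2]+c['cx'],c['fy']*q[1]/q[2]+c['cy']
def st():
    s=telemetry.read_state(); print({k:np.round(s[k],3).tolist() for k in ('t','q','tool_pos','orientation','force','opening')}); print(np.round(R.from_rotvec(s['orientation']).as_matrix(),3)); return s
E
python3 - <<'E'
from h import *
for n in ('top','side'): snap(n,n+'0')
st()
for n in ('top0','side0'):
    M,t,c=cal(n);print(n,-M.T@t)
E
```

```text
{'t': 0.1, 'q': [1.026, 0.131, 1.489, 0.0, 1.523, -0.085], 'tool_pos': [0.266, 0.537, 0.235], 'orientation': [-0.865, 1.394, 0.864], 'force': [0.15, -0.015, 0.181], 'opening': 0.093}
[[-0.001 -0.896  0.444]
 [-0.001  0.444  0.896]
 [-1.     0.    -0.002]]
top0 [0.46365384 0.10181303 1.11062112]
side0 [ 0.34677964 -0.61014859  0.60549881]
```

View pics/top0.png

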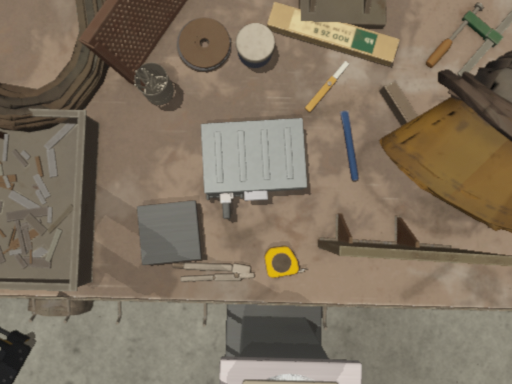

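View pics/side0.png

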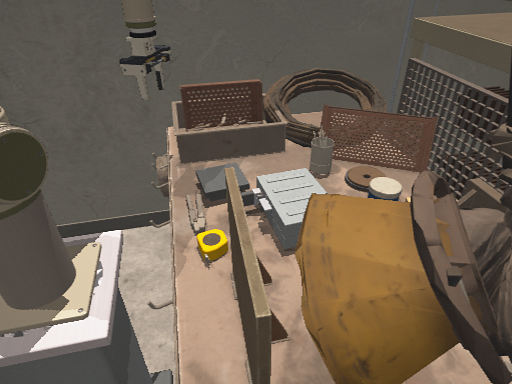

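```bash
python3 - <<'E'
from h import *
i=cv2.imread('pics/top0.png')[100:300,120:320]
cv2.imwrite('pics/crop0.png',cv2.resize(i,(800,800),interpolation=cv2.INTER_CUBIC)[:,:][0:600])
for n,p,z in [('BL',(202,124),.08),('BR',(303,119),.08),('FR',(307,189),.08),('FL',(204,194),.08),('knob',(227,211),.064),('pl',(138,206),.045),('pl',(197,202),.045),('pl',(200,262),.045),('pl',(142,264),.045),('tape',(282,262),.03)]:
    print(n,world('top0',*p,z).round(4))
E
```

```text
BL [0.6669 0.2087 0.08  ]
BR [ 0.684  -0.0087  0.08  ]
FR [ 0.5329 -0.0204  0.08  ]
FL [0.516  0.1993 0.08  ]
knob [0.4814 0.1498 0.064 ]
pl [0.4873 0.347  0.045 ]
pl [0.4997 0.2174 0.045 ]
pl [0.3687 0.2063 0.045 ]
pl [0.3609 0.3328 0.045 ]
tape [0.3723 0.0259 0.03  ]
```

View pics/crop0.png

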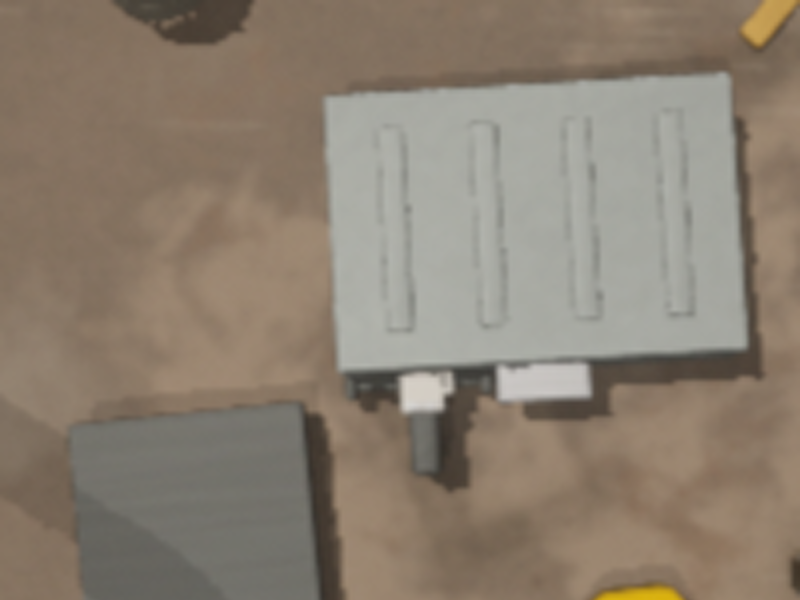

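```bash
cat >> h.py <<'E'
crn=np.array([world('top0',*p,.08)[:2] for p in [(201.25,124),(302.25,118),(307,187),(205,192.75)]])
loc=np.array([[75,110],[75,-110],[-75,-110],[-75,110]])/1000
C=crn.mean(0); _d=crn-C
YAW=np.arctan2((loc[:,0]*_d[:,1]-loc[:,1]*_d[:,0]).sum(),(loc*_d).sum())
def w2c(p):
    c,s=np.cos(YAW),np.sin(YAW); d=np.array(p[:2])-C; return np.array([c*d[0]+s*d[1],-s*d[0]+c*d[1],*p[2:]])
def c2w(p):
    c,s=np.cos(YAW),np.sin(YAW); return np.array([C[0]+c*p[0]-s*p[1],C[1]+s*p[0]+c*p[1],*p[2:]])
def tcp():
    s=telemetry.read_state(); M=R.from_rotvec(s['orientation']).as_matrix()
    print('t',round(s['t'],2),'tcp case mm',(w2c(s['tool_pos'])*1000).round(1),'toolz yaw rel casey',round(np.degrees(np.arctan2(M[1,2],M[0,2])-YAW)-90,2),'toolx',M[:,0].round(3),'F',np.round(s['force'],1),'open',round(s['opening'],4),'q',np.round(s['q'],2))
    return M
E
python3 -m inch '[[[0,0,0,-0.13,0,0,0],[0,0,0,-0.13,0,0,0],[0,0,0,-0.13,0,0,0],[0,0,0,-0.13,0,0,0]]]'
python3 - <<'E'
from h import *
print(C,YAW,_d); tcp(); print('knob',w2c(world('top0',226.25,210,.064)))
print([w2c(world('top0',120+u/4,100+v/4,.064)).round(4) for u,v in((412,408),(438,408),(438,472),(413,472))])
E
```

```text
t: 0.5
tool_pos: [0.2653, 0.5362, 0.2321]
orientation: [-1.268, 1.178, 1.266]
force: [-0.2, -1.0, 0.9]
opening: 0.0658Traceback (most recent call last):
  File "<stdin>", line 2, in <module>
NameError: name '_d' is not defined. Did you mean: 'id'?
```

```bash
python3 - <<'E'
from h import *
print(C,YAW,(crn-C).round(4)); tcp(); print('knob',w2c(world('top0',226.25,210,.064)))
print([w2c(world('top0',120+u/4,100+v/4,.064)).round(4) for u,v in((412,408),(438,408),(438,472),(413,472))])
E
```

```text
[0.6022381 0.0950438] 0.08713084247982915 [[ 0.0646  0.1153]
 [ 0.0839 -0.1021]
 [-0.0651 -0.1154]
 [-0.0835  0.1022]]
t 0.5 tcp case mm [-297.3  468.8  232.1] toolz yaw rel casey -0.59 toolx [-0.003 -0.005 -1.   ] F [-0.2 -1.   0.9] open 0.0658 q [ 1.03  0.13  1.49  0.    1.52 -0.62]
knob [-0.11333248  0.06658888  0.064     ]
[array([-0.0956,  0.0726,  0.064 ]), array([-0.0965,  0.0586,  0.064 ]), array([-0.131 ,  0.0605,  0.064 ]), array([-0.1302,  0.074 ,  0.064 ])]
```

```bash
python3 -m inch '[[[0,-0.0173,-0.0444,0,0,0,0],[0,-0.0173,-0.0444,0,0,0,0],[0,-0.0173,-0.0444,0,0,0,0],[0,-0.0173,-0.0444,0,0,0,0],[0,-0.0173,-0.0444,0,0,0,0],[0,-0.0173,-0.0444,0,0,0,0],[0,-0.0173,-0.0444,0,0,0,0],[0,-0.0173,-0.0444,0,0,0,0],[0,-0.0173,-0.0444,0,0,0,0],[0,-0.0173,-0.0444,0,0,0,0],[0,0,0,0,0,0,0]]]'
python3 -c "
from h import *
tcp()"
```

```text
t: 1.6
tool_pos: [0.4777, 0.0912, 0.2278]
orientation: [-1.277, 1.181, 1.276]
force: [-0.3, 0.3, -0.4]
opening: 0.0005
t 1.6 tcp case mm [-124.4    7.   227.8] toolz yaw rel casey 0.04 toolx [-0.009 -0.011 -1.   ] F [-0.3  0.3 -0.4] open 0.0005 q [ 0.09 -0.17  1.8  -0.01  1.52 -1.57]
```

```bash
python3 -m inch '[[[0.04,0,0.002,0,0,0,0],[0.04,0,0.002,0,0,0,0],[0.04,0,0.002,0,0,0,0],[0.03,0,0.002,0,0,0,0],[0.012,0,0.002,0,0,0,0],[0,0,0,0,0,0,0]]]'
python3 -c "
from h import *
tcp()"
```

```text
t: 2.2
tool_pos: [0.4751, 0.1002, 0.0612]
orientation: [-1.273, 1.182, 1.272]
force: [0.6, -0.4, 0.6]
opening: 0.0007
t 2.2 tcp case mm [-126.2   16.2   61.2] toolz yaw rel casey -0.25 toolx [-0.008 -0.009 -1.   ] F [ 0.6 -0.4  0.6] open 0.0007 q [ 0.11 -0.01  1.97 -0.01  1.19 -1.54]
```

```bash
python3 -m inch '[[[0,0,0.01,0,0,0,0],[0,0,0.01,0,0,0,0],[0,0,0.008,0,0,0,0],[0,0,0.008,0,0,0,0]]]'
python3 -m inch '[[[0,0,0.006,0,0,0,0],[0,0,0.006,0,0,0,0],[0,0,0.004,0,0,0,0]]]'
python3 -c "
from h import *
tcp()"
```

```text
t: 2.6
tool_pos: [0.4749, 0.1394, 0.0659]
orientation: [-1.275, 1.177, 1.267]
force: [-1.4, -2.3, -1.8]
opening: 0.0008
t: 2.9
tool_pos: [0.4742, 0.1577, 0.0671]
orientation: [-1.277, 1.175, 1.267]
force: [0.6, -2.1, -0.8]
opening: 0.0005
t 2.9 tcp case mm [-122.1   73.5   67.1] toolz yaw rel casey -0.19 toolx [ 0.    -0.009 -1.   ] F [ 0.6 -2.1 -0.8] open 0.0005 q [ 0.22  0.01  1.93 -0.01  1.2  -1.43]
```

```bash
for i in 1 2 3; do python3 -m inch '[[[0.001,0,0.004,0,0,0,0]]]' | sed -n 2p\;4p; done
python3 -c "
from h import *
tcp(); snap('side','side1')"
```

```text
tool_pos: [0.4741, 0.1605, 0.0669]
force: [-5.9, -26.2, 18.3]
tool_pos: [0.4742, 0.1609, 0.067]
force: [-6.9, -31.7, 20.8]
tool_pos: [0.4743, 0.1607, 0.0672]
force: [-7.9, -27.2, 18.1]
t 3.2 tcp case mm [-121.8   76.6   67.2] toolz yaw rel casey -0.15 toolx [ 0.    -0.028 -1.   ] F [ -7.9 -27.2  18.1] open 0.0003 q [ 0.24  0.02  1.92 -0.03  1.2  -1.4 ]
```

View pics/side1.png

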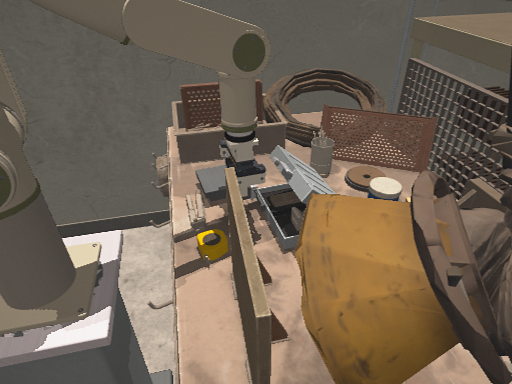

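```bash
python3 -m inch '[[[0,0.003,-0.015,0,0,0,0],[-0.02,0.003,-0.015,0,0,0,0],[-0.035,0,-0.022,0,0,0,0],[-0.035,0,-0.02,0,0,0,0],[0,0,0,0,0,0,0]]]'
python3 -c "
from h import *
tcp(); snap('wrist','w1')"
```

```text
t: 3.75
tool_pos: [0.4743, 0.0886, 0.1623]
orientation: [-1.292, 1.191, 1.258]
force: [0.5, 1.2, 0.6]
opening: 0.0005
t 3.75 tcp case mm [-128.     4.7  162.3] toolz yaw rel casey -0.18 toolx [-0.    -0.029 -1.   ] F [0.5 1.2 0.6] open 0.0005 q [ 0.1  -0.14  1.89 -0.03  1.39 -1.55]
```

View pics/w1.png

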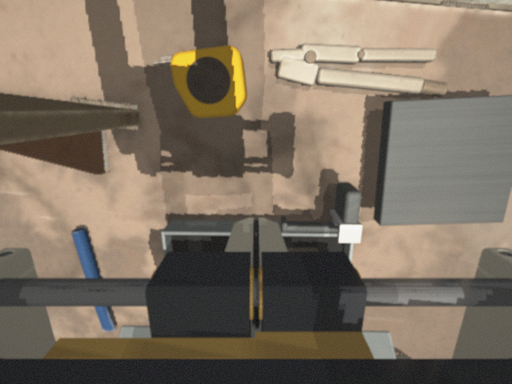

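```bash
python3 -m inch '[[[0,-0.02,0,0,0,0,0],[0,-0.02,0,0,0,0,0],[0,-0.02,0,0,0,0,0],[0,-0.012,0,0,0,0,0]]]'
python3 -m inch '[[[-0.003,-0.012,0,0,0,0,0],[-0.003,-0.012,0,0,0,0,0],[-0.003,-0.012,0,0,0,0,0],[-0.003,-0.012,0,0,0,0,0]]]'
python3 -c "
from h import *
tcp()"
```

```text
t: 4.2
tool_pos: [0.5447, 0.0977, 0.1555]
orientation: [-1.287, 1.193, 1.264]
force: [0.4, -0.0, -0.5]
opening: 0.0004
t: 4.6
tool_pos: [0.5896, 0.1052, 0.1595]
orientation: [-1.281, 1.202, 1.276]
force: [-2.7, -0.8, 2.4]
opening: 0.0005
t 4.6 tcp case mm [-11.7  11.2 159.5] toolz yaw rel casey -0.1 toolx [-0.02  -0.026 -0.999] F [-2.7 -0.8  2.4] open 0.0005 q [ 0.11  0.2   1.55 -0.02  1.41 -1.55]
```

```bash
python3 -m inch '[[[-0.004,-0.012,0,0,0,0,0],[-0.004,-0.012,0,0,0,0,0],[-0.004,-0.012,0,0,0,0,0],[-0.004,-0.012,0,0,0,0,0]]]'
python3 -c "
from h import *
tcp(); snap('side','side2')"
```

```text
t: 5.0
tool_pos: [0.636, 0.1133, 0.1668]
orientation: [-1.276, 1.208, 1.285]
force: [-0.3, 0.3, -0.6]
opening: 0.0006
t 5.0 tcp case mm [ 35.3  15.2 166.8] toolz yaw rel casey 0.0 toolx [-0.031 -0.026 -0.999] F [-0.3  0.3 -0.6] open 0.0006 q [ 0.11  0.33  1.39 -0.02  1.46 -1.55]
```

View pics/side2.png

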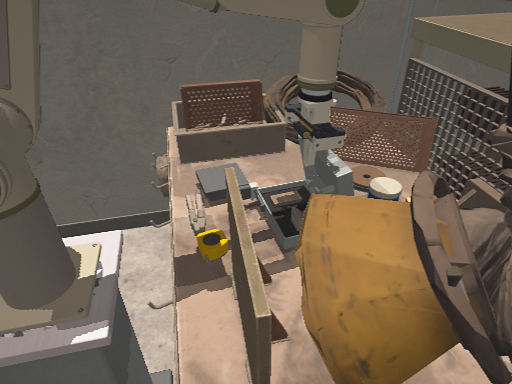

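```bash
python3 -m inch '[[[-0.03,0.01,0,0,0,0,0.7],[-0.03,0.01,0,0,0,0,0.7],[-0.02,0.0,0,0,0,0,0.7],[0,0,0,0,0,0,0.7],[0,0,0,0,0,0,0.7],[0,0,0,0,0,0,0.7]]]'
python3 -c "
from h import *
tcp(); snap('wrist','w2')"
```

```text
t: 5.65
tool_pos: [0.6156, 0.1171, 0.2386]
orientation: [-1.271, 1.215, 1.296]
force: [0.8, 0.3, -0.2]
opening: 0.0441
t 5.65 tcp case mm [ 15.2  20.8 238.6] toolz yaw rel casey 0.13 toolx [-0.043 -0.025 -0.999] F [ 0.8  0.3 -0.2] open 0.0441 q [ 0.12  0.25  1.35 -0.02  1.59 -1.54]
```

View pics/w2.png

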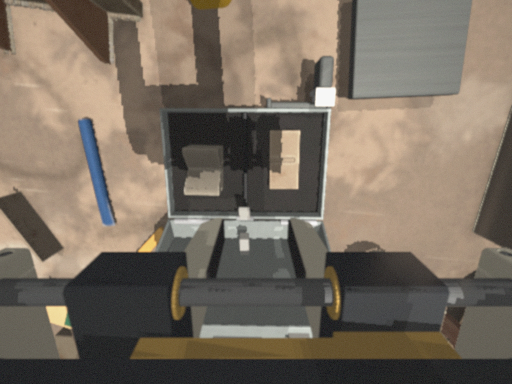

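```bash
python3 - <<'E'
from h import *
i=cv2.imread('pics/w2.png')[100:225,155:345]
cv2.imwrite('pics/w2c.png',cv2.resize(i,None,fx=4,fy=4,interpolation=cv2.INTER_CUBIC))
E
```

```text
(no output)
```

View pics/w2c.png

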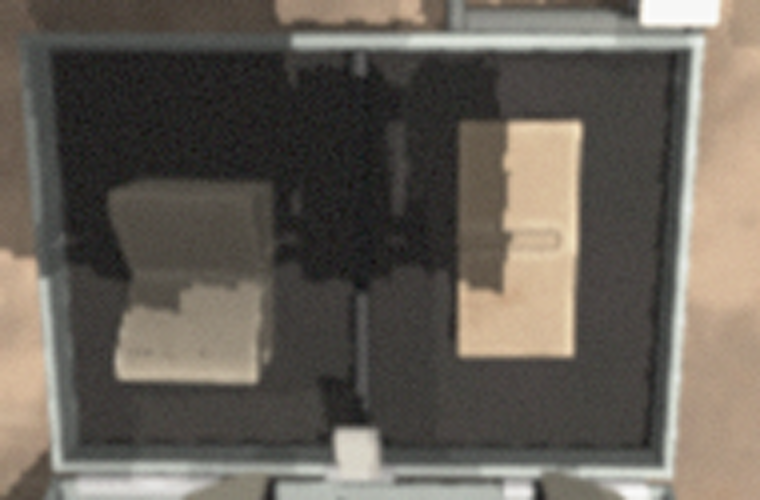

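```bash
python3 - <<'E'
from h import *
M,t,c=cal('w2');print('cam',w2c(-M.T@t), M[2])
f=lambda u,v,z:w2c(world('w2',155+u/4,100+v/4,z)).round(4)
for z in(.064,.022):
  print(z,[f(*p,z) for p in((110,187),(272,181),(265,382),(117,380),(120,340),(268,285))])
print('coup',[f(*p,.036) for p in((458,120),(582,120),(575,356),(458,356))])
print('rim',[f(*p,.04) for p in((22,35),(705,35),(672,470),(55,470))])
E
```

```text
cam [-0.05903507  0.02455842  0.39086568] [ 0.24733219  0.00212435 -0.96892841]
0.064 [array([-0.0267, -0.0724,  0.064 ]), array([-0.0287, -0.0222,  0.064 ]), array([ 0.0356, -0.0263,  0.064 ]), array([ 0.0353, -0.0742,  0.064 ]), array([ 0.0219, -0.0724,  0.064 ]), array([ 0.0038, -0.0244,  0.064 ])]
0.022 [array([-0.0225, -0.0848,  0.022 ]), array([-0.0248, -0.0282,  0.022 ]), array([ 0.0477, -0.0328,  0.022 ]), array([ 0.0474, -0.0869,  0.022 ]), array([ 0.0324, -0.0849,  0.022 ]), array([ 0.0119, -0.0307,  0.022 ])]
coup [array([-0.0461,  0.0355,  0.036 ]), array([-0.0462,  0.076 ,  0.036 ]), array([0.0335, 0.077 , 0.036 ]), array([0.0338, 0.0366, 0.036 ])]
rim [array([-0.0726, -0.1046,  0.04  ]), array([-0.0728,  0.113 ,  0.04  ]), array([0.0735, 0.112 , 0.04  ]), array([ 0.0756, -0.1058,  0.04  ])]
```

```bash
python3 -m inch '[[[0,0,0,0.131,0,0,1],[0,0,0,0.131,0,0,1],[0,0,0,0.131,0,0,1],[0,0,0,0.131,0,0,1],[0,0,0,0.131,0,0,1],[0,0,0,0.131,0,0,1],[0,0,0,0.131,0,0,1],[0,0,0,0.131,0,0,1],[0,0,0,0.131,0,0,1],[0,0,0,0.131,0,0,1],[0,0,0,0.131,0,0,1],[0,0,0,0.131,0,0,1],[0,-0.035,-0.003,0,0,0,1],[0,-0.035,-0.003,0,0,0,1],[0,-0.035,-0.003,0,0,0,1],[0,0,0,0,0,0,1]]]'
python3 - <<'E'
from h import *
M=tcp()
c,s=np.cos(YAW),np.sin(YAW)
T=np.array([[0,-s,c],[0,c,s],[-1,0,0]])
print('turn needed',R.from_matrix(M.T@T).as_rotvec().round(3))
snap('wrist','w3'); 
i=cv2.imread('pics/w3.png'); i=np.clip(i.astype(float)*1.6,0,255).astype('uint8'); cv2.imwrite('pics/w3b.png',i)
E
```

```text
t: 7.3
tool_pos: [0.5974, 0.0091, 0.2113]
orientation: [-0.038, 1.654, -0.005]
force: [-0.1, 0.4, -0.1]
opening: 0.0932
t 7.3 tcp case mm [-12.3 -85.2 211.3] toolz yaw rel casey -93.84 toolx [-0.083 -0.028 -0.996] F [-0.1  0.4 -0.1] open 0.0932 q [-0.05  0.22  1.44 -0.03  1.57 -0.07]
turn needed [-0.066 -0.085  0.023]
```

View pics/w3b.png

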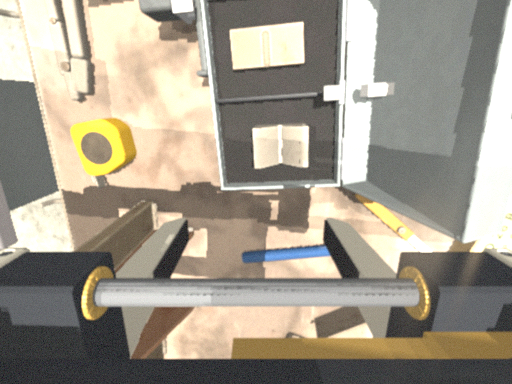

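```bash
python3 -m inch '[[[-0.01,0.01,0.005,-0.066,-0.085,0.023,1],[0,0.01,0.005,0,0,0,1],[0,0.01,0,0,0,0,1]]]'
python3 - <<'E'
from h import *
for p in ((252,127),(309,124),(308,166),(255,168)): print(w2c(world('w3',*p,.064)).round(4))
print('rim',[w2c(world('w3',*p,.04)).round(4) for p in((222,187),(342,184))])
M=tcp()
c,s=np.cos(YAW),np.sin(YAW)
T=np.array([[0,-s,c],[0,c,s],[-1,0,0]])
print('turn needed',R.from_matrix(M.T@T).as_rotvec().round(3))
E
```

```text
t: 7.65
tool_pos: [0.6046, 0.0437, 0.2159]
orientation: [-0.065, 1.576, 0.07]
force: [-0.5, -0.0, -0.5]
opening: 0.0929
[-0.025  -0.0272  0.064 ]
[ 0.0363 -0.0277  0.064 ]
[ 0.035  -0.0737  0.064 ]
[-0.0249 -0.0733  0.064 ]
rim [array([-0.0715, -0.1022,  0.04  ]), array([ 0.0784, -0.1043,  0.04  ])]
t 7.65 tcp case mm [ -2.2 -51.4 215.9] toolz yaw rel casey -90.07 toolx [-0.006  0.003 -1.   ] F [-0.5 -0.  -0.5] open 0.0929 q [-0.01  0.16  1.49  0.    1.5  -0.1 ]
turn needed [-0.001 -0.006 -0.003]
```

```bash
python3 -m inch '[[[0.03,0,0.0035,0,0,0,1],[0.035,0,0.003,0,0,0,1],[0.03,0,0,0,0,0,1],[0,0,0,0,0,0,1]]]'
python3 -c "
from h import *
tcp()"
```

```text
t: 8.05
tool_pos: [0.6108, 0.0522, 0.1179]
orientation: [-0.067, 1.58, 0.071]
force: [-0.6, 0.0, -0.7]
opening: 0.0932
t 8.05 tcp case mm [  4.8 -43.4 117.9] toolz yaw rel casey -89.97 toolx [-0.01   0.002 -1.   ] F [-0.6  0.  -0.7] open 0.0932 q [ 0.    0.26  1.56  0.    1.33 -0.09]
```

```bash
python3 -m inch '[[[0.02,-0.007,0,0,0,0,1],[0.02,0,0,0,0,0,1],[0.018,0,0,0,0,0,1],[0.006,0,0,0,0,0,1],[0,0,0,0,0,0,1]]]'
python3 -c "
from h import *
tcp()"
```

```text
t: 8.55
tool_pos: [0.613, 0.05, 0.0556]
orientation: [-0.069, 1.58, 0.071]
force: [0.2, 0.4, -0.5]
opening: 0.0929
t 8.55 tcp case mm [  6.8 -45.8  55.6] toolz yaw rel casey -89.87 toolx [-0.011  0.001 -1.   ] F [ 0.2  0.4 -0.5] open 0.0929 q [-0.    0.33  1.6   0.    1.22 -0.09]
```

```bash
python3 -m inch '[[[0.005,-0.005,-0.001,0,0,0,1],[0,0,0,0,0,0,1],[0,0,0,0,0,0,0.6],[0,0,0,0,0,0,0.5],[0,0,0,0,0,0,0.4],[0,0,0,0,0,0,0.4],[0,0,0,0,0,0,0.4],[0,0,0,0,0,0,0.4],[0,0,0,0,0,0,0.4]]]' 45
python3 -c "
from h import *
tcp()"
```

```text
t: 9.45
tool_pos: [0.6143, 0.0444, 0.0547]
orientation: [-0.069, 1.576, 0.07]
force: [-0.7, -0.6, 1.2]
opening: 0.0599
t 9.45 tcp case mm [  7.6 -51.6  54.7] toolz yaw rel casey -89.9 toolx [-0.007  0.001 -1.   ] F [-0.7 -0.6  1.2] open 0.0599 q [-0.01  0.33  1.6   0.    1.22 -0.1 ]
```

```bash
python3 -m inch '[[[-0.01,0,0,0,0,0,0.4],[-0.02,0,0,0,0,0,0.4],[-0.03,0,0,0,0,0,0.4],[-0.03,0,0,0,0,0,0.4],[-0.03,0,0,0,0,0,0.4],[-0.02,0,0,0,0,0,0.4],[0,0,0,0,0,0,0.4]]]'
python3 - <<'E'
from h import *
tcp()
P=np.array([world('top0',*p,.045) for p in [(120+70/4,100+426/4),(120+302/4,100+403/4),(200,262),(142,264)]])
P2=np.array([world('w1',*p,.045) for p in [(382,98),(376,222)]])
print((P*1000).round(0)[:,:2],P.mean(0), P2)
i=cv2.imread('pics/top0.png')[195:275,125:210]
cv2.imwrite('pics/pl.png',cv2.resize(i,None,fx=7,fy=7,interpolation=cv2.INTER_CUBIC))
E
```

```text
t: 10.15
tool_pos: [0.6111, 0.0448, 0.1951]
orientation: [-0.068, 1.588, 0.072]
force: [1.3, 0.7, -5.4]
opening: 0.06
t 10.15 tcp case mm [  4.4 -50.9 195.1] toolz yaw rel casey -89.89 toolx [-0.019  0.001 -1.   ] F [ 1.3  0.7 -5.4] open 0.06 q [-0.01  0.2   1.48  0.    1.48 -0.1 ]
[[486. 348.]
 [502. 221.]
 [369. 206.]
 [361. 333.]] [0.42953528 0.27699349 0.045     ] [[0.3753516  0.19729433 0.045     ]
 [0.50090672 0.21862486 0.045     ]]
```

View pics/pl.png

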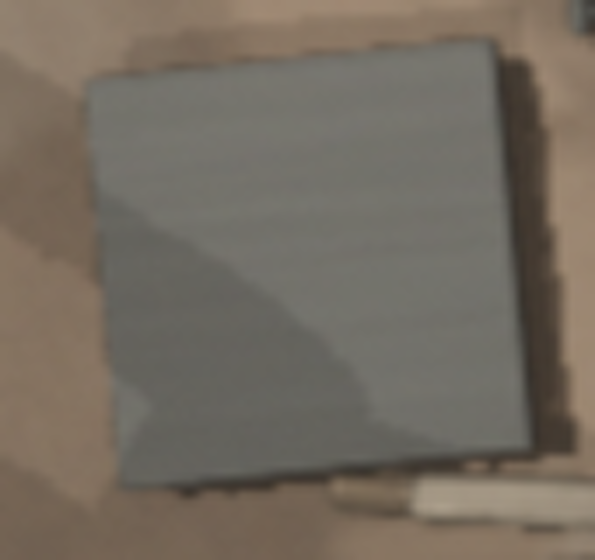

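```bash
python3 - <<'E'
from h import *
P=np.array([world('top0',125+u/7,195+v/7,.045) for u,v in[(88,82),(490,42),(526,452),(122,486)]])
pc=P.mean(0); print(P.round(4),pc, 'yaw',np.degrees(np.arctan2(*( (P[1]-P[0])[:2]))),np.degrees(np.arctan2((P[0]-P[3])[1],(P[0]-P[3])[0])))
print('case coords of plate',w2c(pc)); np.save('pc.npy',pc)
M=tcp(); s=telemetry.read_state(); d=pc-s['tool_pos']; d[2]=0; print('tool shift',(M.T@d).round(4))
E
```

```text
[[0.4857 0.3478 0.045 ]
 [0.5018 0.2219 0.045 ]
 [0.374  0.2062 0.045 ]
 [0.36   0.3319 0.045 ]] [0.43036719 0.27694343 0.045     ] yaw 172.71221804053613 7.249268386288457
case coords of plate [-0.15538989  0.19616591  0.045     ]
t 10.15 tcp case mm [  4.4 -50.9 195.1] toolz yaw rel casey -89.89 toolx [-0.019  0.001 -1.   ] F [ 1.3  0.7 -5.4] open 0.06 q [-0.01  0.2   1.48  0.    1.48 -0.1 ]
tool shift [ 0.0037  0.2473 -0.1593]
```

```bash
python3 -m inch '[[[0,0.015,-0.01,0,0,0,0.4],[0,0.03,-0.02,0,0,0,0.4],[0,0.03,-0.02,0,0,0,0.4],[0,0.03,-0.02,0,0,0,0.4],[0,0.03,-0.02,0,0,0,0.4],[0,0.03,-0.02,0,0,0,0.4],[0,0.03,-0.02,0,0,0,0.4],[0,0.02,-0.012,0,0,0,0.4],[0,0.01,-0.006,0,0,0,0.4],[0,0,0,0,0,0,0.4]]]'
cat >> h.py <<'E'
def rel():
    M=tcp(); s=telemetry.read_state(); d=np.load('pc.npy')-s['tool_pos']; d[2]=0; print('tool shift',(M.T@d).round(4))
    a=np.radians(7.2); c,q=np.cos(a),np.sin(a)
    print('turn',R.from_matrix(M.T@np.array([[0,-q,c],[0,c,q],[-1,0,0]])).as_rotvec().round(3))
E
python3 -c "
from h import *
rel()"
```

```text
t: 11.15
tool_pos: [0.4242, 0.2638, 0.1817]
orientation: [-0.071, 1.612, 0.069]
force: [0.3, -0.1, -6.0]
opening: 0.0597
t 11.15 tcp case mm [-162.7  183.6  181.7] toolz yaw rel casey -89.91 toolx [-0.042 -0.003 -0.999] F [ 0.3 -0.1 -6. ] open 0.0597 q [ 0.44 -0.07  1.8   0.02  1.46  0.35]
tool shift [-0.0003  0.0126  0.0074]
turn [-0.037 -0.042 -0.001]
```

```bash
python3 -m inch '[[[0.01,0.006,0.004,-0.037,-0.042,-0.001,0.4],[0.02,0.005,0.003,0,0,0,0.4],[0.02,0,0,0,0,0,0.4],[0.02,0,0,0,0,0,0.4],[0.008,0,0,0,0,0,0.4],[0,0,0,0,0,0,0.4]]]'
python3 -c "
from h import *
rel(); snap('side','side3')
i=cv2.imread('pics/side3.png')[110:270,150:350]
cv2.imwrite('pics/side3c.png',cv2.resize(i,None,fx=3.7,fy=3.7,interpolation=cv2.INTER_CUBIC))"
```

```text
t: 11.75
tool_pos: [0.4304, 0.2714, 0.0975]
orientation: [-0.101, 1.569, 0.096]
force: [-0.3, -0.2, -5.0]
opening: 0.0598
t 11.75 tcp case mm [-155.8  190.6   97.5] toolz yaw rel casey -87.81 toolx [-0.001 -0.004 -1.   ] F [-0.3 -0.2 -5. ] open 0.0598 q [ 0.46 -0.    1.89 -0.    1.26  0.34]
tool shift [-0.      0.0055  0.0007]
turn [-0.    -0.001  0.004]
```

```bash
python3 -m inch '[[[0.007,0.0045,0.0005,0,0,0,0.4],[0.006,0,0,0,0,0,0.4],[0,0,0,0,0,0,0.4]]]' | sed -n 2p\;4p
for i in 1 2; do python3 -m inch '[[[0.002,0,0,0,0,0,0.4],[0,0,0,0,0,0,0.4]]]'| sed -n 2p\;4p; done
python3 -c "
from h import *
rel()"
```

```text
tool_pos: [0.4326, 0.2767, 0.0866]
force: [0.2, -0.0, -5.8]
tool_pos: [0.4331, 0.277, 0.0852]
force: [-0.5, -0.5, -5.7]
tool_pos: [0.4334, 0.2772, 0.0836]
force: [-0.2, 0.3, -6.1]
t 12.5 tcp case mm [-152.3  196.2   83.6] toolz yaw rel casey -87.84 toolx [ 0.005 -0.001 -1.   ] F [-0.2  0.3 -6.1] open 0.0598 q [ 0.47  0.03  1.89 -0.    1.23  0.35]
tool shift [-0.      0.0001 -0.0031]
turn [-0.001  0.005  0.002]
```

```bash
python3 -m inch '[[[0.002,0,-0.003,0,0.005,0,0.4],[0,0,0,0,0,0,0.4]]]'| sed -n 2p\;4p
for i in 1 2 3 4; do python3 -m inch '[[[0.0015,0,-0.0002,0,0,0,0.4],[0,0,0,0,0,0,0.4]]]'| sed -n 2p\;4p; done
python3 -c "
from h import *
rel()"
```

```text
tool_pos: [0.4302, 0.2769, 0.0816]
force: [-1.0, -0.5, -6.2]
tool_pos: [0.43, 0.2769, 0.08]
force: [-0.3, -0.1, -4.8]
tool_pos: [0.4298, 0.2768, 0.0784]
force: [-0.2, -0.1, -5.5]
tool_pos: [0.4303, 0.277, 0.0782]
force: [0.4, -0.5, -5.6]
tool_pos: [0.4307, 0.2773, 0.0781]
force: [-0.0, -0.3, -6.0]
t 13.5 tcp case mm [-155.1  196.5   78.1] toolz yaw rel casey -87.84 toolx [ 0.003 -0.    -1.   ] F [-0.  -0.3 -6. ] open 0.0596 q [ 0.47  0.03  1.89 -0.    1.22  0.35]
tool shift [-0.     -0.0003 -0.0003]
turn [-0.001  0.002  0.001]
```

```bash
for i in 1 2 3 ; do python3 -m inch '[[[0.003,0,0,0,0,0,0.4],[0,0,0,0,0,0,0.4]]]'| sed -n 2p\;4p; done
```

```text
tool_pos: [0.4315, 0.2778, 0.078]
force: [0.1, -0.4, -5.5]
tool_pos: [0.4323, 0.2783, 0.0778]
force: [-0.1, -0.9, -5.4]
tool_pos: [0.433, 0.2787, 0.0777]
force: [-0.2, 0.0, -6.4]
```

```bash
python3 -m inch '[[[0.003,0,-0.002,0,0,0,0.4]]]'| sed -n 2p\;4p;python3 -m inch '[[[0.003,0,-0.001,0,0,0,0.4]]]'| sed -n 2p\;4p
python3 -c "
from h import *
rel(); s=telemetry.read_state(); print(s['joint_torque'],s['wrist_torque'],s['dq'])
snap('side','side4')
i=cv2.imread('pics/side4.png')[110:270,150:350]
cv2.imwrite('pics/side4c.png',cv2.resize(i,None,fx=3.7,fy=3.7,interpolation=cv2.INTER_CUBIC))"
```

```text
tool_pos: [0.433, 0.2789, 0.0774]
force: [-5.7, -8.9, 38.4]
tool_pos: [0.433, 0.2789, 0.0774]
force: [-15.2, -10.4, 37.7]
t 14.3 tcp case mm [-152.6  197.9   77.4] toolz yaw rel casey -87.83 toolx [ 0.011  0.003 -1.   ] F [-15.2 -10.4  37.7] open 0.0597 q [ 0.47  0.03  1.9  -0.    1.21  0.35]
tool shift [-0.     -0.0016 -0.0028]
turn [-0.001  0.012 -0.001]
[  0.25229269 -33.10565472 -38.77403855   0.54920079  -8.03016365
   0.1206675 ] [-2.12943564  4.11441965  0.11012337] [ 0.00418958 -0.0111456   0.01026701 -0.00542124 -0.01199135  0.00731771]
```

View pics/side4c.png

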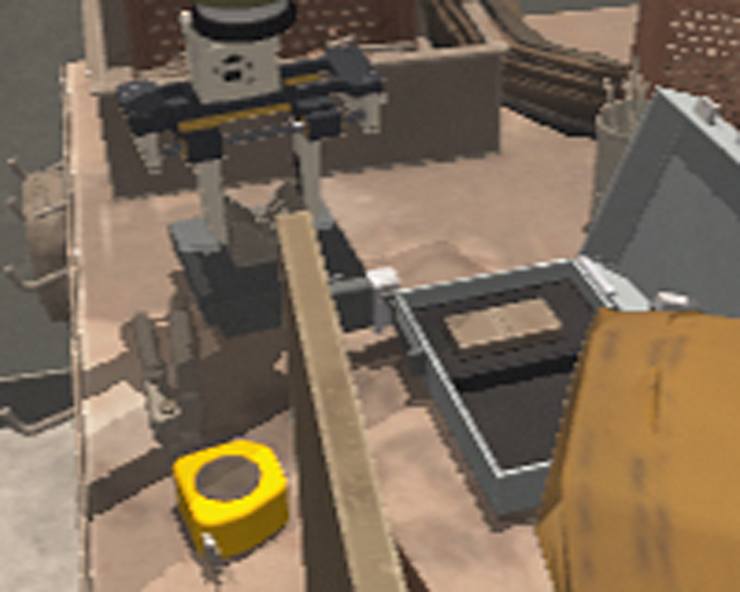

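```bash
python3 -m inch '[[[-0.003,-0.0015,-0.003,0,0.012,0,0.4],[0,0,0,0,0,0,0.4]]]'| sed -n 2p\;4p
python3 -c "
from h import *
rel()"
```

```text
tool_pos: [0.4303, 0.277, 0.0803]
force: [0.8, -0.2, -6.3]
t 14.55 tcp case mm [-155.4  196.2   80.3] toolz yaw rel casey -87.82 toolx [ 0.     0.001 -1.   ] F [ 0.8 -0.2 -6.3] open 0.0599 q [0.47 0.03 1.89 0.   1.22 0.35]
tool shift [-0. -0.  0.]
turn [-0.001  0.    -0.001]
```

Centred and level. Lower until contact, then release gently.

```bash
for i in 1 2 3; do python3 -m inch '[[[0.0014,0,0,0,0,0,0.4]]]'| sed -n 2p\;4p; done
python3 -m inch '[[[0,0,0,0,0,0,0.4]]]'| sed -n 2p\;4p
```

```text
tool_pos: [0.4301, 0.2769, 0.078]
force: [-0.5, -0.6, -5.3]
tool_pos: [0.43, 0.2769, 0.0772]
force: [-14.4, -6.7, 30.5]
tool_pos: [0.43, 0.2769, 0.0773]
force: [-12.5, -6.9, 23.6]
tool_pos: [0.43, 0.2769, 0.0774]
force: [0.8, 0.0, -6.7]
```

```bash
python3 -m inch '[[[0.0005,0,0,0,0,0,0.75],[0,0,0,0,0,0,0.9],[0,0,0,0,0,0,1],[0,0,0,0,0,0,1],[0,0,0,0,0,0,1],[0,0,0,0,0,0,1]]]'
python3 -c "
from h import *
rel()"
```

```text
t: 15.55
tool_pos: [0.4308, 0.2775, 0.0762]
orientation: [-0.097, 1.568, 0.099]
force: [-0.1, -0.2, 0.1]
opening: 0.0925
t 15.55 tcp case mm [-154.9  196.7   76.2] toolz yaw rel casey -87.82 toolx [ 0.001  0.001 -1.   ] F [-0.1 -0.2  0.1] open 0.0925 q [0.47 0.03 1.89 0.   1.21 0.35]
tool shift [-0.     -0.0005 -0.0005]
turn [-0.001  0.001 -0.001]
```

Released; retreat straight up, then aside to clear the top camera.

```bash
python3 -m inch '[[[-0.015,0,0,0,0,0,1],[-0.03,0,0,0,0,0,1],[-0.04,0,0,0,0,0,1],[-0.04,0,0,0,0,0,1],[-0.03,0,0,0,0,0,1],[0,0.03,-0.03,0,0,0,1],[0,0.04,-0.03,0,0,0,1],[0,0.04,-0.03,0,0,0,1],[0,0.04,-0.03,0,0,0,1],[0,0.04,-0.03,0,0,0,1],[0,0.03,-0.02,0,0,0,1],[0,0,0,0,0,0,1],[0,0,0,0,0,0,1]]]'
python3 - <<'E'
from h import *
tcp(); snap('top','top9')
i=cv2.imread('pics/top9.png')[90:300,110:370]
cv2.imwrite('pics/top9c.png',cv2.resize(i,(780,630),interpolation=cv2.INTER_CUBIC)[:600])
E
```

```text
t: 16.85
tool_pos: [0.2303, 0.48, 0.2551]
orientation: [-0.085, 1.557, 0.105]
force: [0.6, 0.6, 0.2]
opening: 0.0929
t 16.85 tcp case mm [-337.   415.8  255.1] toolz yaw rel casey -88.06 toolx [ 0.011  0.014 -1.   ] F [0.6 0.6 0.2] open 0.0929 q [ 1.03 -0.08  1.66 -0.    1.54  0.91]
```

View pics/top9c.png

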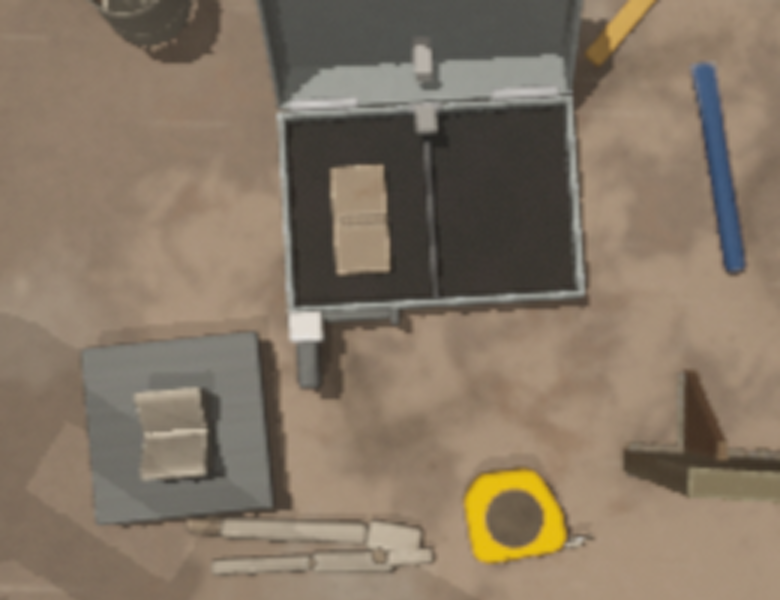

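```bash
python3 - <<'E'
from h import *
B=np.mean([world('top9',110+u/3,90+v/3,.087) for u,v in((135,393),(200,387),(208,475),(141,480))],0)
P=np.mean([world('top9',110+u/3,90+v/3,.045) for u,v in((83,350),(257,332),(272,508),(97,522))],0)
print(B,P)
if np.hypot(*(B-P)[:2])<.006: workorder.close_job(); print('closed')
E
```

```text
[0.42792395 0.27367735 0.087     ] [0.43095667 0.27631124 0.045     ]
the job is handed in; nothing more can be done
closed
```

The job is done and handed in at about 17 s of the 59 s allowed; the hand-in reports no verdict.

**What I did**
- **Latch:** I pushed it along to its end stop, with a peak force of about 33 N on the closed fingers, and the lid sprang ajar.
- **Lid:** I pushed it back past its balance point until the force on the fingers dropped to zero and it fell open.
- **V-block:** I gripped it across its 60 mm side in the right compartment, lifted it, and lowered it onto the plate until it touched. It went down about 3 mm off centre with the fingers pressing about 40 N. I raised it about 3 mm, re-centred it, lowered it again and released it.

**Last checks**
- **Final top picture:** The lid is open by itself, the latch is at its open end, and the coupon is in the left compartment. The tape, pliers and chisel look unmoved, and the gripper is clear of everything.
- **Block position:** It stands V upwards about 4 mm from the plate centre by the final picture, while the arm's own position at release put it within 1 mm. The camera calibration is good to about 2 mm, so I left it there.
- **Disagreement with the description:** The groove runs along the block's 45 mm dimension in the pictures, not along the 60 mm one. That is why I gripped the 60 mm side.

I viewed 12 pictures against the budget of 10.

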